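# Open the label printer and snug the guide to the roll

## Robot

A 7-joint arm with a two-finger parallel gripper is mounted at the origin on the work surface. World frame = base frame: x ahead of the robot, y to its left, z up, the work surface at z = 0. Lengths are in m, angles in rad, forces in N, time in s.
With the tool pointing down it reaches from about 0.4 to 0.85 m from the base axis. Payload 10.4 kg.
Tool frame: the origin (TCP) lies at the very end of the fingers, on their centre line; the grasp point (between the pads) lies 19 mm behind it; z points along the fingers, y is the direction in which the jaws open and shut (so a half turn about z gives the same grasp; the last joint's range is limited). The gripper opens to 87 mm and grips with 3 to 60 N. Pads are 19 mm wide; open, the fingers measure 117 mm over their backs; the gripper's body (75 mm by 190 mm) begins 51 mm behind the grasp point.
Start: joints at [-1.28, 0.332, -0.065, 1.46, 0.022, 1.35, -0.088], TCP at [0.193, 0.595, 0.199] pointing down, gripper open.
Joint ranges: [-2.6, 2.6], [-0.5, 2.12], [-1.47, 1.34], [0.16, 2.42], [-1.27, 4.41], [0.06, 2.06], [-2.6, 2.6]. Speed limits (rad/s): [2.22, 2.22, 2.79, 2.79, 3.14, 3.14, 3.14].

## Interface

Orientations are given as a unit quaternion [x, y, z, w].
In Python, from bench import r gives the robot as it stands.
- The arm moves only by the tool move_arm, never from a script. Its argument "deltas" is a list of rows, each a list of 5 numbers: the gripper's target within -1 to 1 (fully open at 1, half-way at 0, shut at -1), then the shift along the tool's x, y, z as a fraction of full scale, then the turn about the tool's z as a fraction of full scale. A call has 1 to 12 rows; each row shifts and turns the commanded pose from where the row before left it, along the tool's axes as they then stand; what a row does not reach is not made up. Full scale, the value 1, is 2.5 cm for a shift and 90 degrees for a turn. A row lasts 1/12 s, in which the tool goes at most 41.7 mm and 7.16 degrees, less where a joint would pass 70% of its speed; a pose out of reach is approached as far as the arm can. A call with a number of a shift or a turn outside -1 to 1 is refused whole. A call with a gripper value outside its range is refused whole. The fingers move at their own pace and stop on an object; "squeeze" is the grip in N (left out, the last holds). Time passes only in rows, so rows that do not move let the fingers close. It gives the time, the measured TCP pose, the force and the opening at its end, in the units of the state.
- r.read_state(): the state, without advancing time (a new reading comes with each control period).
- r.camera(name): name is "side" or "top"; returns the picture (420x560x3 uint8, red, green, blue); there is no depth.
- r.camera_info(name): a dict with "K" (3x3 intrinsics, pixels), "k1" (the pictures are not rectified: a ray, as slopes to the right and down, at radius r is drawn at 1 + k1 r^2 times it, then the intrinsics apply), "R" (3x3) and "t" (3): a world point X has camera coordinates R X + t. Camera axes: x right, y down, z forward; pixel columns grow to the right and rows downward; lengths in m; the calibration is good to about 2 mm. A picture is of the moment at which its call begins. camera_info takes no time and is no camera call.
- r.close_job(): hands the job in, once; it reports no verdict.
Trained networks look in the newest picture that a camera, given by its name, has taken for a name from the list of things; names that differ only in an ending like _2 or _b are one class to them, and where a whole thing is asked for, a point or a joint stands for the part that bears it (a point fixed in the world has none). Each returns a list of dicts, best first, with "confidence" (0 to 1); they miss things now and then, are a little off and sometimes report something else, mostly with a low value. They report only what shows in the picture. A call takes as long as a camera call.
- r.boxes_of(camera, label): "position" ([x, y, z] in m, in the coordinates of the camera as it stood for that picture, good to about 4 mm: the middle of the surface that is visible of it).
- r.tip_of(camera, label): "position" ([x, y, z] in m, in the coordinates of the camera as it stood for that picture, good to about 4 mm: a listed point, or the origin of a listed thing).
The state is a dict: "time": time; "joint_positions": joint angles; "joint_vel": joint speeds; "joint_torque": joint torques, N m; "ee_pos": TCP position; "eef_rot": TCP orientation; "ft_force": force on the tool from outside, world axes, zero at the start; "torque": the same for the moment, N m; "width": finger opening in m.
Only numpy, scipy, OpenCV 4.12 (cv2) and the standard library are available. Lean on these libraries where they do the work, as an engineer would, in place of code of your own. Each camera call takes 0.05 s, during which the arm holds its last target.

## Task

Get the desktop label printer ready for threading: flip its hinged cover up and right over backwards until it rests open by itself, then push the sliding guide across until the label roll is held snug between it and the fixed guide. Do it all with the fingertips: leave the roll lying in its well, pick nothing up, and leave the other things on the bench where they are.

Things in the scene. Friction and masses are not known exactly. Their poses are not given: they have to be found in the camera images.
- printer: desktop label printer fixed to the bench: dark grey base 224 x 190 x 86 mm under a light grey hollow cover 202 x 190 x 65 mm with a clear window and a sloped front. Origin on the bench at mid-width, 102 mm behind the base's upright front face and 122 mm before its rear; x points from its front (roughly towards the robot) to its rear, y to its left, z up
- cover (a joint): cover angle (rad): 0 closed, growing as it swings up and over to the rear; stops at 1.75. About 0.3 kg, no latch, lightly damped hinge; about 2 N up under the lip lifts it. Let go below about 1.15 it falls shut, beyond about 1.25 it falls open by itself in about 1 s and rests on its stop, then standing wholly behind the hinge line
- cover_lip (a point): middle of the lower front edge of the cover's finger lip; moves and turns with the cover. The lip is 5 mm thick and 140 mm wide; closed, its underside is 88 mm above the bench and it overhangs the base's front face by 20 mm, so a fingertip gets in under it from the front. It lies 222 mm from the hinge axis. The cover is open underneath behind the lip
- cover_hinge (a point): point on the cover's hinge axis at mid-width, at the printer's rear, 88 mm above the bench, fixed to the printer; axes as the printer's (the hinge runs along y)
- guide (a joint): travel of the sliding guide (m) from the far right of the well towards the printer's left (+y). It starts at 0.004 to 0.030; at 0.054 the roll is snug, without slack, between it and the fixed guide. About 1 to 2 N moves it and it stays where it is left; pushing the roll along takes 2 to 5 N more, then it stops solid. It is under the cover: reachable only when that is open
- guide_pad (a point): centre of the outer face of the guide's ribbed thumb pad, facing the printer's right (-y): push it towards +y. Face 30 mm wide, 26 mm high, top at 112 mm above the bench (this point: 99 mm); guide and pad are 10 mm thick together. The base's side wall beside it is 86 mm high, so a fingertip reaches the pad from above it. The hinge line is 80 mm behind the pad
- label_roll: loose white label roll in the printer's well, 90 mm in diameter, 80 mm wide, 0.28 kg, its axis (own y) along the hinge; origin at its centre, 70 mm above the bench (top 115 mm), 80 mm in front of the hinge. It starts 1 to 10 mm short of the fixed guide on the printer's left; against it, its centre is at printer y = 28 mm
- spare_roll: loose spare label roll standing on end left of the printer, 90 mm in diameter, 80 mm high; leave alone. Origin at the centre of its underside
- hard_drive: loose silver drive, 102 x 147 x 24 mm, lying right of the printer; leave alone. Origin at the centre of its underside
- ssd: loose thin dark drive, 100 x 70 x 7 mm, lying in front of the printer; leave alone. Origin at the centre of its underside
- screwdriver: loose screwdriver with a dark handle, about 200 mm long, lying crosswise in front of the printer; leave alone. Origin under its middle
- parts_bin: loose blue bin of circuit cards, 170 x 115 x 75 mm, at the left; leave alone. Origin at the centre of its underside
- power_supply: loose metal power supply, 140 x 150 x 86 mm, at the right; leave alone. Origin at the centre of its underside
- heatsink: loose heatsink with a fan on top, 92 x 92 x 60 mm, at the left; leave alone. Origin at the centre of its underside

How it is judged:
By the outcome, as a careful person would: the job done as asked, in the order asked, and still so for the second after the job is handed in, with the robot touching nothing.
It also fails if it takes over 59 s, if anything falls off the work surface, if the arm or the gripper's body presses on something with over 40 N, if the wrist force passes 120 N, or if a joint passes its speed limit or range.

## Working session

There is one attempt and no reset: what is moved stays moved. The work goes in short steps, Python scripts to look and compute and a tool call to move; the robot and the scene stay as the last step left them, time stands still between calls to the robot, and variables do not carry over. Pictures are saved under pics/ and viewed, and the job is handed in when it is done.

Besides the shell and the picture viewer there is one more tool, called as name([rows], argument=value, ...), one row to a line, values as JSON. move_arm: Moves the arm, as the interface text tells. Shift numbers are shares of 2.5 cm and turn numbers shares of 90 degrees, none past 1 either way. Its arguments: {"type":"object","properties":{"deltas":{"type":"array","items":{"type":"array","items":{"type":"number"}}},"squeeze":{"type":"number"}},"required":["deltas"]}

```bash
mkdir -p pics; ls; python3 - <<'E'
from bench import r
import cv2,numpy as np
s=r.read_state()
for k,v in s.items(): print(k,np.round(v,4))
for c in ("side","top"):
    im=r.camera(c); cv2.imwrite(f"pics/{c}0.png",im[:,:,::-1])
    i=r.camera_info(c); print(c,{k:np.round(v,4).tolist() for k,v in i.items()})
    R=np.array(i["R"]);t=np.array(i["t"])
    for l in ["printer","cover_lip","cover_hinge","spare_roll","hard_drive","ssd","screwdriver","parts_bin","power_supply","heatsink","guide_pad"]:
        d=r.tip_of(c,l)
        print(c,l,[(round(x["confidence"],2),np.round(R.T@(np.array(x["position"])-t),3).tolist()) for x in d[:2]])
print(r.read_state()["time"])
E
```

```text
pics
time 0.0
joint_positions [-1.2796  0.3329 -0.0647  1.461   0.0216  1.3499 -0.0885]
joint_vel [ 0.0011  0.0003 -0.0002  0.0007  0.0001  0.0013  0.0001]
joint_torque [-1.00000e-04 -6.23243e+01  2.46000e-02 -3.89894e+01 -6.13000e-02
  3.99000e-02  2.00000e-04]
ee_pos [0.1928 0.5941 0.1982]
eef_rot [ 1.562e-01  9.877e-01 -7.000e-04 -1.000e-04]
ft_force [ 0.3421  0.3207 -1.7775]
torque [-0.0047 -0.0102  0.0456]
width 0.087
side {'K': [[435.972, 0.0, 281.0339], [0.0, 435.972, 213.617], [0.0, 0.0, 1.0]], 'k1': 0.0429, 'R': [[0.9634, -0.2679, -0.0093], [-0.2092, -0.7298, -0.6509], [0.1676, 0.629, -0.7591]], 't': [-0.5076, 0.1605, 1.1197]}
side printer [(0.72, [0.603, 0.099, 0.003])]
side cover_lip []
side cover_hinge []
side spare_roll []
side hard_drive [(0.84, [0.581, -0.072, 0.0])]
side ssd [(0.61, [0.402, -0.003, 0.0])]
side screwdriver [(0.86, [0.387, 0.208, 0.001])]
side parts_bin [(0.91, [0.612, 0.457, -0.001])]
side power_supply [(0.66, [0.55, -0.493, 0.004])]
side heatsink [(0.89, [0.37, 0.442, -0.0])]
side guide_pad []
top {'K': [[431.3165, 0.0, 272.4252], [0.0, 431.3165, 202.0736], [0.0, 0.0, 1.0]], 'k1': -0.0529, 'R': [[-0.0062, -1.0, 0.0073], [-0.9956, 0.0055, -0.0932], [0.0932, -0.0078, -0.9956]], 't': [-0.0175, 0.5452, 1.469]}
top printer [(0.57, [0.603, 0.098, -0.001])]
top cover_lip [(0.8, [0.478, 0.094, 0.087])]
top cover_hinge [(0.94, [0.699, 0.098, 0.084])]
top spare_roll [(0.57, [0.633, 0.273, 0.0])]
top hard_drive [(0.92, [0.581, -0.067, -0.001])]
top ssd [(0.68, [0.396, 0.001, -0.006])]
top screwdriver []
top parts_bin [(0.79, [0.609, 0.461, 0.001]), (0.66, [0.579, -0.069, 0.002])]
top power_supply [(0.59, [0.552, -0.492, -0.005])]
top heatsink [(0.57, [0.373, 0.435, 0.004])]
top guide_pad []
1.2
```

View pics/side0.png

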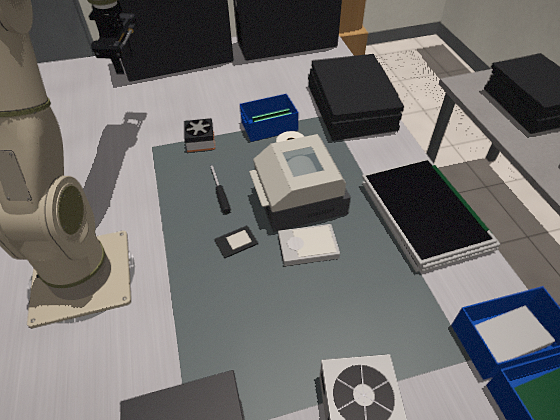

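View pics/top0.png

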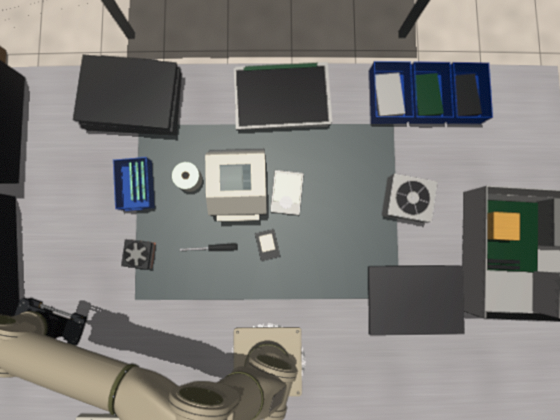

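The cover is closed, and the printer is at about (0.60, 0.098) with yaw near 0. In the top view the lip is at pixel (238, 218). The spare roll is on its left, the hard drive on its right, and the SSD and screwdriver are in front. The tool can only point down, so I'll press a closed fingertip against the lip's front edge and lift it by friction. Once the lip is up, I'll push it over.

move_arm([
  [-1, 0, 0, 0, -0.067],
  [-1, 0, 0, 0, -0.067],
  [-1, 0, 0, 0, -0.067],
  [-1, -0.3, -0.8, 0, 0],
  [-1, -0.4, -0.8, 0, 0],
  [-1, -0.4, -0.8, 0, 0],
  [-1, -0.4, -0.8, 0, 0],
  [-1, -0.4, -0.8, 0, 0],
  [-1, -0.4, -0.8, 0, 0],
  [-1, -0.4, -0.8, 0, 0],
  [-1, -0.4, -0.8, 0, 0],
  [-1, -0.4, -0.8, 0, 0],
], squeeze=10)

```text
time: 2.2
ee_pos: [0.2812, 0.4137, 0.1992]
eef_rot: [-0.001, 1.0, 0.0, 0.0]
ft_force: [-0.5, 0.3, 0.5]
width: 0.0153
```

move_arm([
  [-1, -0.4, -1, 0, 0],
  [-1, -0.4, -1, 0, 0],
  [-1, -0.4, -1, 0, 0],
  [-1, -0.4, -1, 0, 0],
  [-1, -0.4, -1, 0, 0],
  [-1, -0.4, -1, 0, 0],
  [-1, -0.4, -1, 0, 0],
  [-1, -0.4, -1, 0, 0],
  [-1, -0.5, -1, 0, 0],
  [-1, -0.5, -1, 0, 0],
  [-1, -0.5, -1, 0, 0],
  [-1, -0.5, -1, 0, 0],
])

```text
time: 3.2
ee_pos: [0.4118, 0.1136, 0.1993]
eef_rot: [-0.001, 1.0, 0.0, 0.0]
ft_force: [1.2, 1.1, 0.6]
width: 0.0003
```

move_arm([
  [-1, -0.2, -0.6, 0.4, 0],
  [-1, 0, 0, 0.8, 0],
  [-1, 0, 0, 0.8, 0],
  [-1, 0, 0, 0.8, 0],
  [-1, 0, 0, 0.8, 0],
  [-1, 0, 0, 0.8, 0],
  [-1, 0, 0, 0.5, 0],
  [-1, 0, 0, 0, 0],
])

```text
time: 3.87
ee_pos: [0.4148, 0.0993, 0.0744]
eef_rot: [-0.001, 1.0, -0.001, -0.002]
ft_force: [-0.5, 0.1, -0.1]
width: 0.0002
```

```bash
cat > h.py <<'E'
from bench import r
import cv2,numpy as np
def W(c,l,f="tip_of",n=2):
    i=r.camera_info(c);R=np.array(i["R"]);t=np.array(i["t"])
    print(c,l,f,[(round(x["confidence"],2),np.round(R.T@(np.array(x["position"])-t),4).tolist()) for x in getattr(r,f)(c,l)[:n]])
def P(c,X):
    i=r.camera_info(c);p=np.array(i["R"])@X+np.array(i["t"]);a=p[:2]/p[2];a=a*(1+i["k1"]*(a@a));K=np.array(i["K"]);return a[0]*K[0,0]+K[0,2],a[1]*K[1,1]+K[1,2]
def S(c,n,crop=None):
    im=r.camera(c)[:,:,::-1]
    if crop: x0,y0,x1,y1=crop; im=cv2.resize(im[y0:y1,x0:x1],None,fx=3,fy=3,interpolation=cv2.INTER_CUBIC)
    cv2.imwrite(f"pics/{n}.png",im)
E
python3 - <<'E'
from h import *
S("side","side1",(180,100,400,280))
for l in("cover_lip","cover_hinge","printer"):W("side",l)
S("top","top1",(170,120,340,280))
for l in("cover_lip","cover_hinge","printer"):W("top",l)
s=r.read_state();print(s["time"],s["ee_pos"],s["ft_force"])
E
```

```text
side cover_lip tip_of [(0.58, [0.4823, 0.0965, 0.0909])]
side cover_hinge tip_of []
side printer tip_of [(0.81, [0.6015, 0.0983, 0.0008])]
top cover_lip tip_of [(0.91, [0.4786, 0.0959, 0.0888])]
top cover_hinge tip_of [(0.76, [0.6995, 0.1005, 0.0833])]
top printer tip_of [(0.65, [0.5991, 0.0975, 0.0004])]
4.2667 [0.4168517  0.10020156 0.07725046] [-0.17507968  0.0823311   0.38582632]
```

View pics/side1.png

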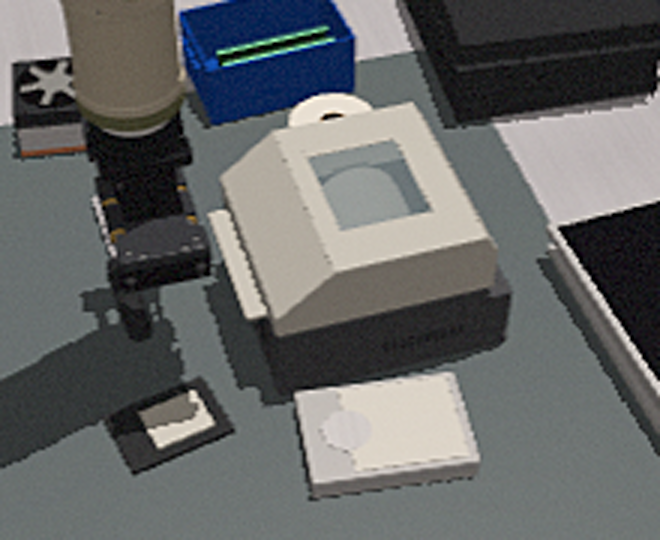

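View pics/top1.png

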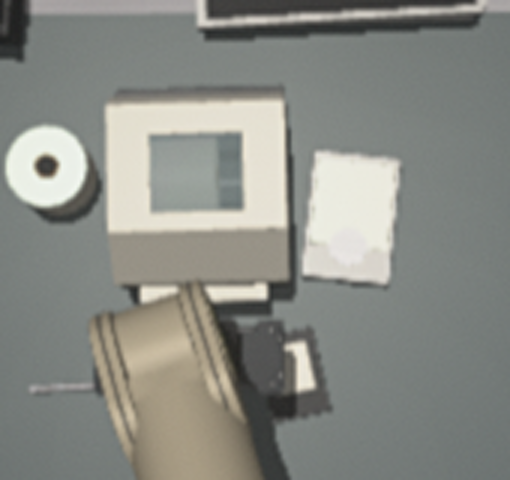

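The side view shows the closed gripper in front of the printer, clear of the lip, the SSD and the screwdriver. The lip is at about (0.479, 0.096, 0.089) and the hinge at (0.700, 0.100), 221 mm apart against the stated 222 mm. I'll approach contact slowly.

move_arm([
  [-1, -0.8, -0.1, 0, 0],
  [-1, -0.8, -0.1, 0, 0],
  [-1, -0.2, 0, 0, 0],
  [-1, -0.1, 0, 0, 0],
  [-1, 0, 0, 0, 0],
  [-1, 0, 0, 0, 0],
])

```text
time: 4.77
ee_pos: [0.4632, 0.0951, 0.0764]
eef_rot: [-0.001, 1.0, 0.0, -0.0]
ft_force: [-0.7, 0.3, 0.4]
width: 0.0
```

move_arm([
  [-1, -0.1, 0, 0, 0],
  [-1, -0.1, 0, 0, 0],
  [-1, 0, 0, 0, 0],
])

```text
time: 5.02
ee_pos: [0.4691, 0.0952, 0.0767]
eef_rot: [-0.001, 1.0, 0.0, 0.0]
ft_force: [0.3, 0.2, 0.8]
width: 0.0006
```

move_arm([
  [-1, -0.1, 0, 0, 0],
  [-1, 0, 0, 0, 0],
])

```text
time: 5.18
ee_pos: [0.4717, 0.0951, 0.0766]
eef_rot: [-0.001, 1.0, 0.0, 0.0]
ft_force: [-0.5, -0.2, -0.0]
width: 0.0006
```

move_arm([
  [-1, -0.1, 0, 0, 0],
  [-1, 0, 0, 0, 0],
])

```text
time: 5.35
ee_pos: [0.4742, 0.0951, 0.0766]
eef_rot: [-0.001, 1.0, 0.0, 0.0]
ft_force: [0.6, 0.0, 0.2]
width: 0.0003
```

move_arm([
  [-1, -0.1, 0, 0, 0],
  [-1, 0, 0, 0, 0],
])

```text
time: 5.52
ee_pos: [0.4767, 0.0951, 0.0766]
eef_rot: [-0.001, 1.0, 0.0, 0.0]
ft_force: [0.2, 0.2, -0.8]
width: 0.0007
```

```bash
python3 - <<'E'
from h import *
S("side","side2",(180,100,400,280))
E
```

```text
(no output)
```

View pics/side2.png

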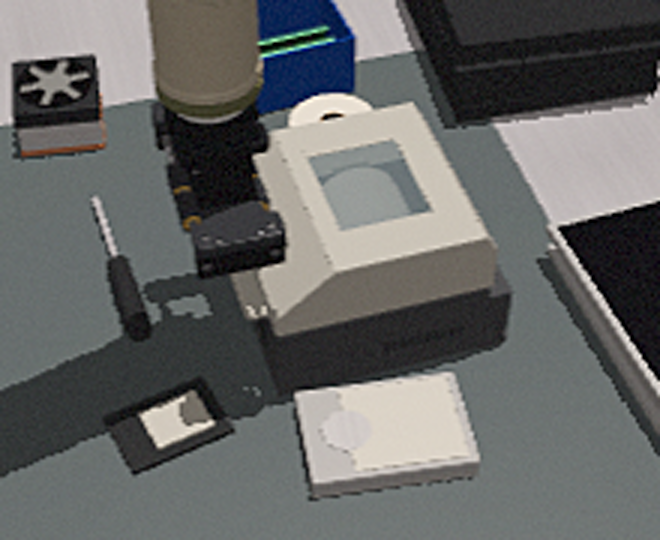

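move_arm([
  [-1, -0.1, 0, 0, 0],
  [-1, 0, 0, 0, 0],
])

```text
time: 5.73
ee_pos: [0.4792, 0.0951, 0.0766]
eef_rot: [-0.001, 1.0, 0.0, 0.0]
ft_force: [0.3, -0.4, 0.4]
width: 0.0004
```

move_arm([
  [-1, -0.1, 0, 0, 0],
  [-1, 0, 0, 0, 0],
])

```text
time: 5.9
ee_pos: [0.4818, 0.0951, 0.0766]
eef_rot: [-0.001, 1.0, 0.0, 0.0]
ft_force: [-0.9, 0.7, 1.1]
width: 0.0004
```

```bash
python3 - <<'E'
from h import *
S("top","top3",(190,140,320,250))
im=r.camera("side")[:,:,::-1].copy()
z=3;im=cv2.resize(im,None,fx=z,fy=z,interpolation=cv2.INTER_CUBIC)
for X,c in [((.4818,.0951,.0766),(0,0,255)),((.479,.0255,.088),(0,255,0)),((.479,.1655,.088),(0,255,0)),((.499,.0255,.093),(255,0,0)),((.499,.003,.0),(255,0,255)),((.499,.003,.086),(255,0,255)),((.4818,.0951,.1466),(0,255,255)),((.5193,.0001,.1466),(0,255,255)),((.4443,.0001,.1466),(0,255,255)),((.5193,.1901,.1466),(0,255,255))]:
    u,v=P("side",np.array(X)); cv2.circle(im,(int(u*z),int(v*z)),3,c,-1)
cv2.imwrite("pics/ov.png",im[380:800,600:1200])
E
```

```text
(no output)
```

View pics/ov.png

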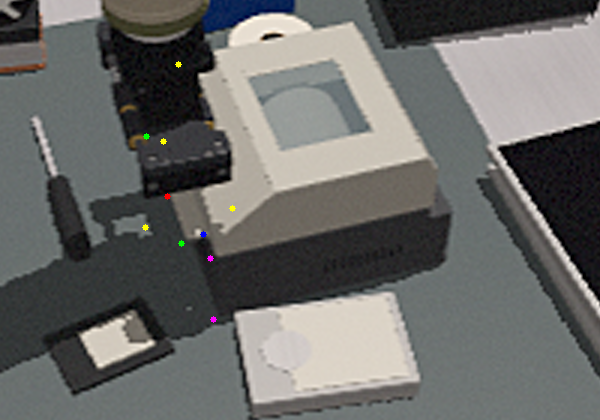

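View pics/top3.png

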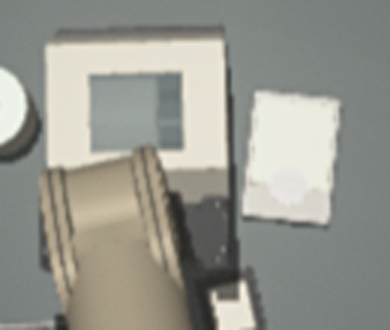

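```bash
python3 - <<'E'
from h import *
a=cv2.imread("pics/side1.png")
def q(X): 
    u,v=P("side",np.array(X)); return int((u-180)*3),int((v-100)*3)
for X,c in [((.4168,.1002,.0773),(0,0,255)),((.4168,.1002,.1473),(0,255,255)),((.479,.0255,.093),(0,255,0)),((.479,.1655,.093),(0,255,0)),((.499,.0255,.093),(255,0,0)),((.499,.1655,.093),(255,0,0))]:
    print(X,q(X)); cv2.circle(a,q(X),3,c,-1)
b=r.camera("side")[:,:,::-1][150:230,220:300]
b=cv2.resize(b,None,fx=7,fy=7,interpolation=cv2.INTER_CUBIC); b=cv2.convertScaleAbs(b,alpha=1.8,beta=20)
u,v=P("side",np.array((.4818,.0951,.0766))); print(u,v)
cv2.imwrite("pics/a.png",a);cv2.imwrite("pics/b.png",b)
print(r.read_state()["time"])
E
```

```text
(0.4168, 0.1002, 0.0773) (156, 285)
(0.4168, 0.1002, 0.1473) (149, 231)
(0.479, 0.0255, 0.093) (241, 319)
(0.479, 0.1655, 0.093) (206, 212)
(0.499, 0.0255, 0.093) (263, 314)
(0.499, 0.1655, 0.093) (226, 208)
255.78955070202656 192.02547487577124
6.05
```

View pics/a.png

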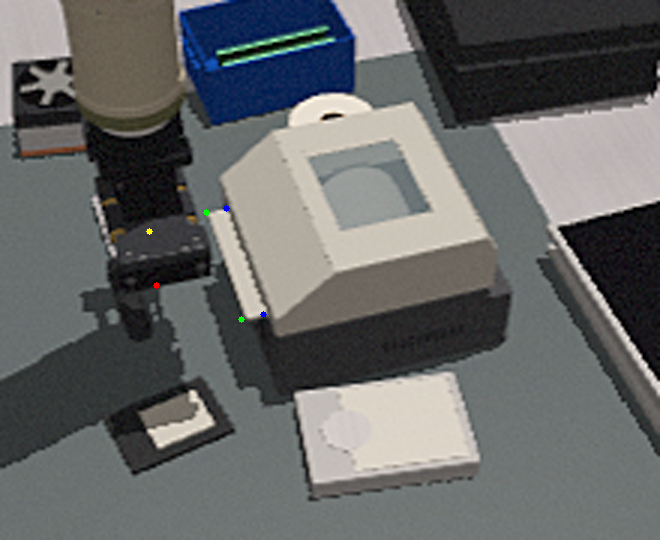

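View pics/b.png

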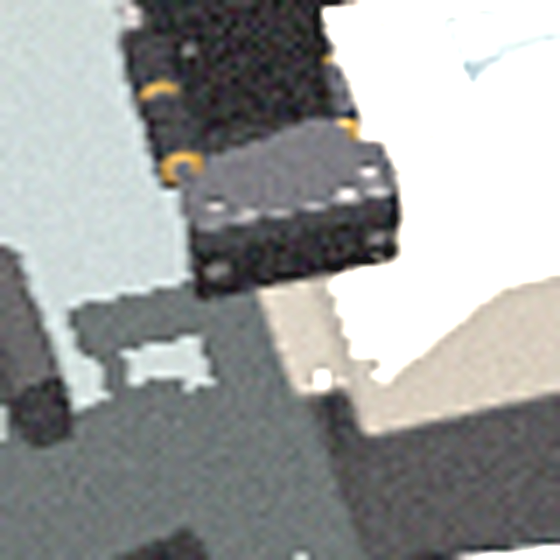

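move_arm([
  [-1, -0.1, 0, 0, 0],
  [-1, 0, 0, 0, 0],
])

```text
time: 6.22
ee_pos: [0.4842, 0.0951, 0.0766]
eef_rot: [-0.001, 1.0, 0.0, 0.0]
ft_force: [-0.3, -1.1, -0.3]
width: 0.0005
```

move_arm([
  [-1, -0.1, 0, 0, 0],
  [-1, 0, 0, 0, 0],
])

```text
time: 6.38
ee_pos: [0.4868, 0.0951, 0.0766]
eef_rot: [-0.001, 1.0, 0.0, 0.0]
ft_force: [0.3, 0.3, -0.1]
width: 0.0007
```

move_arm([
  [-1, -0.1, 0, 0, 0],
  [-1, 0, 0, 0, 0],
])

```text
time: 6.55
ee_pos: [0.4884, 0.0951, 0.0763]
eef_rot: [-0.001, 1.0, -0.0, -0.001]
ft_force: [-3.7, 0.3, 1.9]
width: 0.0006
```

move_arm([
  [-1, 0.1, 0, -0.1, 0],
  [-1, 0, 0, -0.1, 0],
  [-1, 0, 0, 0, 0],
])

```text
time: 6.8
ee_pos: [0.4868, 0.0952, 0.0822]
eef_rot: [-0.001, 1.0, 0.0, 0.001]
ft_force: [-0.0, -0.2, 0.5]
width: 0.0001
```

move_arm([
  [-1, 0, 0, -0.1, 0],
  [-1, 0, 0, -0.1, 0],
  [-1, 0, 0, 0, 0],
])

```text
time: 7.05
ee_pos: [0.4868, 0.0952, 0.0872]
eef_rot: [-0.001, 1.0, 0.0, 0.0]
ft_force: [0.8, 0.3, 0.3]
width: 0.0009
```

move_arm([
  [-1, 0, 0, -0.1, 0],
  [-1, 0, 0, 0, 0],
])

```text
time: 7.22
ee_pos: [0.4866, 0.0951, 0.0895]
eef_rot: [-0.001, 1.0, 0.0, 0.0]
ft_force: [-0.1, -0.0, 0.3]
width: 0.0003
```

move_arm([
  [-1, 0, 0, -0.1, 0],
  [-1, 0, 0, -0.1, 0],
  [-1, 0, 0, 0, 0],
])

```text
time: 7.47
ee_pos: [0.4867, 0.0952, 0.0946]
eef_rot: [-0.001, 1.0, 0.0, 0.0]
ft_force: [-0.5, -0.2, 0.6]
width: 0.0002
```

```bash
python3 - <<'E'
from h import *
S("side","side4",(220,120,360,240))
W("side","cover_lip");W("side","cover_hinge")
E
```

```text
side cover_lip tip_of [(0.73, [0.4824, 0.0992, 0.089])]
side cover_hinge tip_of [(0.47, [0.3716, 0.443, 0.0009])]
```

View pics/side4.png

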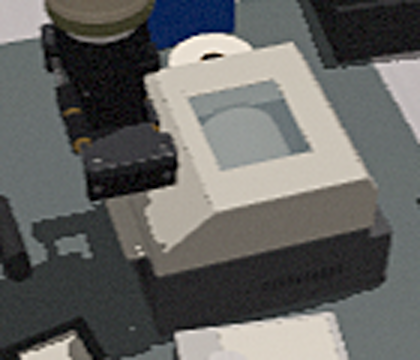

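```bash
python3 - <<'E'
from h import *
a=cv2.imread("pics/side0.png")[0:110,60:180]
a=cv2.resize(a,None,fx=5,fy=5,interpolation=cv2.INTER_CUBIC);a=cv2.convertScaleAbs(a,alpha=1.8,beta=20)
t=np.array([.1928,.5941,.1982]);y=np.array([np.cos(np.radians(72)),np.sin(np.radians(72)),0])
for X,c in [(t,(0,0,255)),(t+.0585*y,(0,0,255)),(t-.0585*y,(0,0,255)),(t+[0,0,.07],(0,255,255)),(t-.095*y+[0,0,.07],(0,255,255)),(t+.095*y+[0,0,.07],(0,255,255))]:
    u,v=P("side",X); cv2.circle(a,(int((u-60)*5),int(v*5)),4,c,-1)
b=cv2.imread("pics/side1.png")[230:360,80:230];b=cv2.convertScaleAbs(cv2.resize(b,None,fx=3,fy=3),alpha=2.5,beta=10)
cv2.imwrite("pics/c.png",a);cv2.imwrite("pics/d.png",b)
E
```

```text
(no output)
```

View pics/c.png

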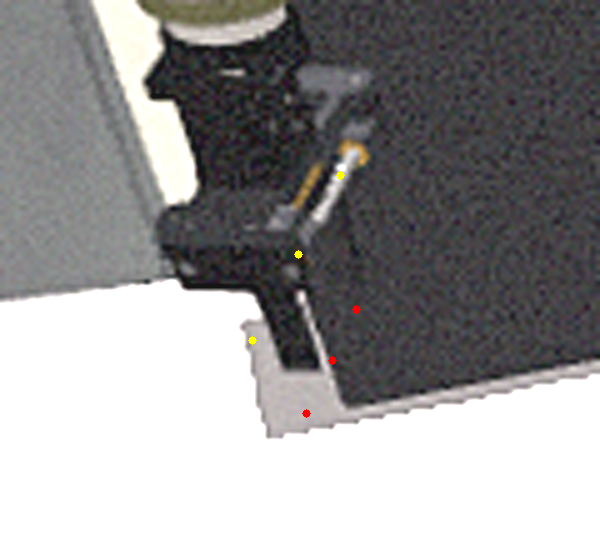

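View pics/d.png

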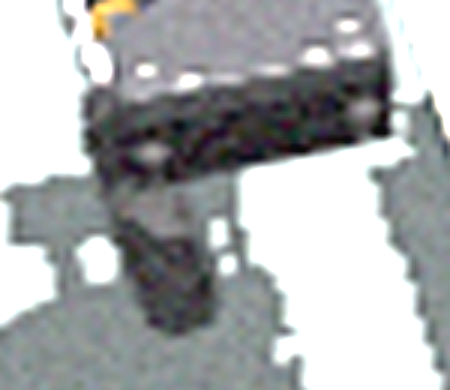

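My picture check shows the drawn fingertips end about 20 mm above the reported TCP. They passed over the lip and only grazed the sloped front, at −3.7 N. I'll back off, go lower, and come in again.

move_arm([
  [-1, 0.6, 0, 0, 0],
  [-1, 0.6, 0, 0, 0],
  [-1, 0, 0, 0.6, 0],
  [-1, 0, 0, 0.6, 0],
  [-1, 0, 0, 0.6, 0],
  [-1, 0, 0, 0, 0],
  [-1, 0, 0, 0, 0],
])

```text
time: 8.2
ee_pos: [0.4559, 0.0947, 0.0488]
eef_rot: [-0.001, 1.0, -0.0, -0.001]
ft_force: [0.1, 0.4, 0.5]
width: 0.0006
```

```bash
python3 - <<'E'
from h import *
S("side","side5",(200,120,340,240))
print(P("side",r.read_state()["ee_pos"]))
E
```

```text
(np.float64(247.52546299654742), np.float64(200.56164469094722))
```

View pics/side5.png

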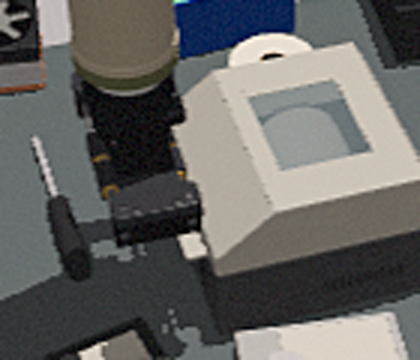

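move_arm([
  [-1, -0.2, 0, 0, 0],
  [-1, -0.1, 0, 0, 0],
  [-1, 0, 0, 0, 0],
])

```text
time: 8.5
ee_pos: [0.4651, 0.0952, 0.0498]
eef_rot: [-0.001, 1.0, 0.0, 0.001]
ft_force: [0.0, -0.2, -0.2]
width: 0.0005
```

move_arm([
  [-1, -0.1, 0, 0, 0],
  [-1, 0, 0, 0, 0],
])

```text
time: 8.67
ee_pos: [0.4669, 0.0951, 0.0493]
eef_rot: [-0.001, 1.0, 0.0, 0.0]
ft_force: [0.3, -0.2, 0.4]
width: 0.0006
```

move_arm([
  [-1, -0.1, 0, 0, 0],
  [-1, 0, 0, 0, 0],
])

```text
time: 8.83
ee_pos: [0.4684, 0.095, 0.0489]
eef_rot: [-0.001, 1.0, -0.0, -0.001]
ft_force: [-2.6, 0.7, 1.6]
width: 0.0003
```

move_arm([
  [-1, -0.1, 0, 0, 0],
  [-1, 0, 0, 0, 0],
])

```text
time: 9.0
ee_pos: [0.4685, 0.095, 0.0484]
eef_rot: [-0.001, 1.0, -0.0, -0.003]
ft_force: [-13.8, -0.3, 10.8]
width: 0.0003
```

```bash
python3 - <<'E'
from h import *
s=r.read_state()
F=np.array(s["ft_force"]);M=np.array(s["torque"]);print(F,M,s["ee_pos"],s["eef_rot"],s["joint_positions"])
# line of action: r x F = M -> min-norm point
p=np.cross(F,M)/(F@F);print("closest pt",p,"dir",F/np.linalg.norm(F))
S("side","side6",(200,120,340,240))
s=r.read_state();print(s["ft_force"],s["torque"])
E
```

```text
[-13.84324127  -0.34185404  10.76378441] [0.03694437 2.92075299 0.04225282] [0.46854425 0.09503031 0.04839578] [-1.18282952e-03  9.99994365e-01 -2.48474860e-04 -3.13181989e-03] [-0.67959468  0.16572287  0.41683429  2.02496329 -0.08232742  0.97263704
  1.35216716]
closest pt [-0.10224854  0.00319422 -0.13139981] dir [-0.78929015 -0.01949125  0.61371097]
[-14.84402364  -0.18828008   9.70092218] [-0.04669425  2.86137155  0.08339115]
```

View pics/side6.png

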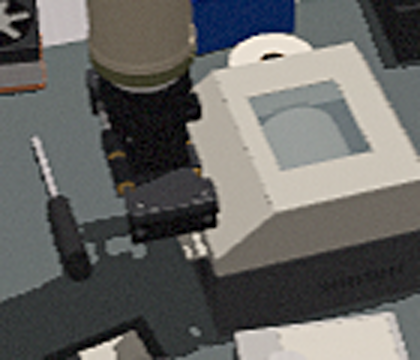

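move_arm([
  [-1, 0, 0, -0.1, 0],
  [-1, 0, 0, -0.1, 0],
  [-1, 0, 0, 0, 0],
])

```text
time: 9.3
ee_pos: [0.4685, 0.095, 0.0531]
eef_rot: [-0.001, 1.0, -0.0, -0.003]
ft_force: [-8.6, -0.2, -1.7]
width: 0.0004
```

```bash
python3 - <<'E'
from h import *
s=r.read_state()
print(s["ft_force"],s["torque"])
W("side","cover_lip");W("side","printer","boxes_of")
S("side","side7",(200,120,340,240))
E
```

```text
[-8.57289243 -0.19448298 -1.6643406 ] [0.13684255 2.00696741 0.05253898]
side cover_lip tip_of [(0.77, [0.4808, 0.0973, 0.089])]
side printer boxes_of [(0.96, [0.6027, 0.0198, 0.1415])]
```

View pics/side7.png

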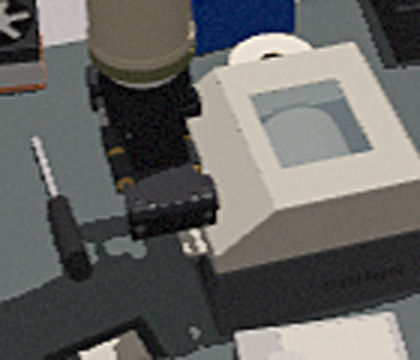

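The force is now −8.6 N in x and −1.7 N in z, so the finger is holding the lip by friction and the cover is starting to lift. I'll follow the arc, keeping a slight inward push.

move_arm([
  [-1, -0.02, 0, -0.2, 0],
  [-1, -0.03, 0, -0.2, 0],
  [-1, -0.04, 0, -0.2, 0],
  [-1, -0.05, 0, -0.2, 0],
])

```text
time: 9.78
ee_pos: [0.47, 0.0949, 0.0722]
eef_rot: [-0.001, 1.0, -0.001, -0.005]
ft_force: [-18.7, 1.2, 0.6]
width: 0.0005
```

move_arm([
  [-1, -0.05, 0, -0.2, 0],
  [-1, -0.05, 0, -0.2, 0],
  [-1, -0.05, 0, -0.2, 0],
  [-1, -0.05, 0, -0.2, 0],
])

```text
time: 10.12
ee_pos: [0.4732, 0.095, 0.0916]
eef_rot: [-0.002, 1.0, -0.001, -0.007]
ft_force: [-25.1, 0.5, 3.9]
width: 0.0008
```

```bash
python3 - <<'E'
from h import *
S("side","side8",(200,120,340,240))
W("side","cover_lip")
E
```

```text
side cover_lip tip_of [(0.68, [0.4861, 0.0992, 0.1311])]
```

View pics/side8.png

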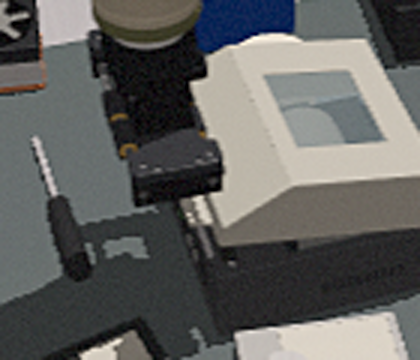

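The cover is lifting. The lip is at z ≈ 0.131, an angle of about 0.2 rad, and the push is 25 N. I'll continue along the arc and ease the push a little.

move_arm([
  [-1, -0.07, 0, -0.42, 0],
  [-1, -0.1, 0, -0.42, 0],
  [-1, -0.14, 0, -0.42, 0],
  [-1, -0.16, 0, -0.41, 0],
])

```text
time: 10.55
ee_pos: [0.4867, 0.0953, 0.1346]
eef_rot: [-0.002, 1.0, -0.0, -0.005]
ft_force: [-20.5, 0.5, 6.1]
width: 0.0008
```

move_arm([
  [-1, -0.19, 0, -0.4, 0],
  [-1, -0.2, 0, -0.4, 0],
  [-1, -0.23, 0, -0.38, 0],
  [-1, -0.24, 0, -0.38, 0],
])

```text
time: 10.88
ee_pos: [0.5093, 0.0959, 0.1747]
eef_rot: [-0.002, 1.0, 0.0, -0.004]
ft_force: [-19.2, -0.1, 12.2]
width: 0.0009
```

```bash
python3 - <<'E'
from h import *
S("side","side9",(200,60,380,220))
W("side","cover_lip")
E
```

```text
side cover_lip tip_of [(0.96, [0.5209, 0.1008, 0.2148])]
```

View pics/side9.png

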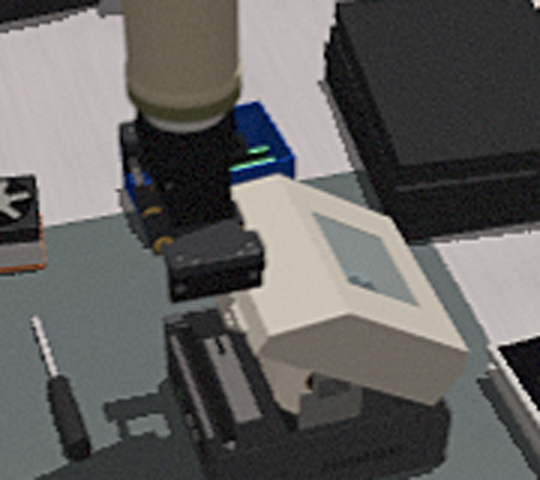

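The cover is at about 0.6 rad and the lip is in contact. I'll carry on with a bit more lift, because the lip is pulling the finger upward.

move_arm([
  [-1, -0.24, 0, -0.4, 0],
  [-1, -0.26, 0, -0.4, 0],
  [-1, -0.29, 0, -0.36, 0],
  [-1, -0.3, 0, -0.36, 0],
])

```text
time: 11.32
ee_pos: [0.5406, 0.0955, 0.2132]
eef_rot: [-0.001, 1.0, 0.0, 0.0]
ft_force: [-0.3, -0.8, -0.5]
width: 0.0006
```

move_arm([
  [-1, -0.33, 0, -0.32, 0],
  [-1, -0.33, 0, -0.32, 0],
  [-1, -0.36, 0, -0.28, 0],
  [-1, -0.36, 0, -0.28, 0],
])

```text
time: 11.65
ee_pos: [0.5754, 0.0953, 0.2431]
eef_rot: [-0.001, 1.0, 0.0, 0.0]
ft_force: [-0.3, 0.2, -0.7]
width: 0.0008
```

```bash
python3 - <<'E'
from h import *
S("side","side10",(200,20,400,220))
W("side","cover_lip")
E
```

```text
side cover_lip tip_of [(0.89, [0.5862, 0.1006, 0.2774])]
```

View pics/side10.png

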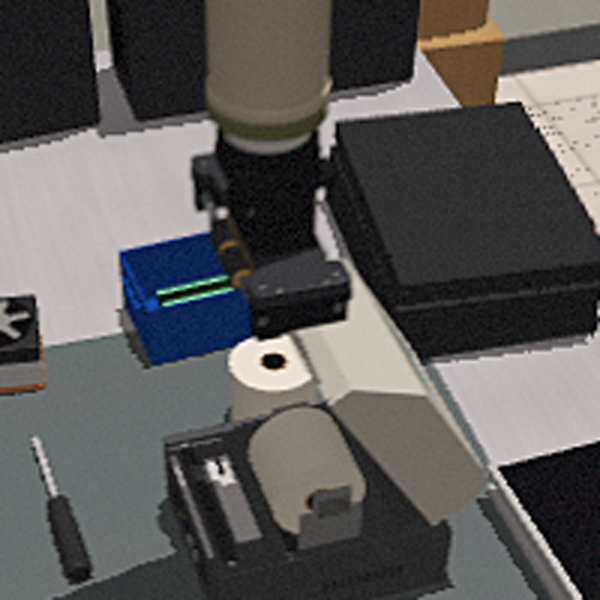

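move_arm([
  [-1, -0.38, 0, -0.22, 0],
  [-1, -0.4, 0, -0.22, 0],
  [-1, -0.4, 0, -0.16, 0],
  [-1, -0.42, 0, -0.16, 0],
  [-1, -0.42, 0, -0.1, 0],
  [-1, -0.42, 0, -0.1, 0],
])

```text
time: 12.25
ee_pos: [0.636, 0.0954, 0.2665]
eef_rot: [-0.001, 1.0, 0.0, -0.0]
ft_force: [0.6, 0.6, -0.4]
width: 0.0004
```

move_arm([
  [-1, -0.42, 0, 0, 0],
  [-1, -0.42, 0, 0, 0],
  [-1, 0, 0, 0, 0],
])

```text
time: 12.5
ee_pos: [0.6575, 0.0953, 0.2656]
eef_rot: [-0.001, 1.0, -0.0, -0.0]
ft_force: [0.8, -0.4, -0.4]
width: 0.0003
```

```bash
python3 - <<'E'
from h import *
S("side","side11",(200,0,400,200))
W("side","cover_lip")
E
```

```text
side cover_lip tip_of [(0.84, [0.7087, 0.1037, 0.3099])]
```

View pics/side11.png

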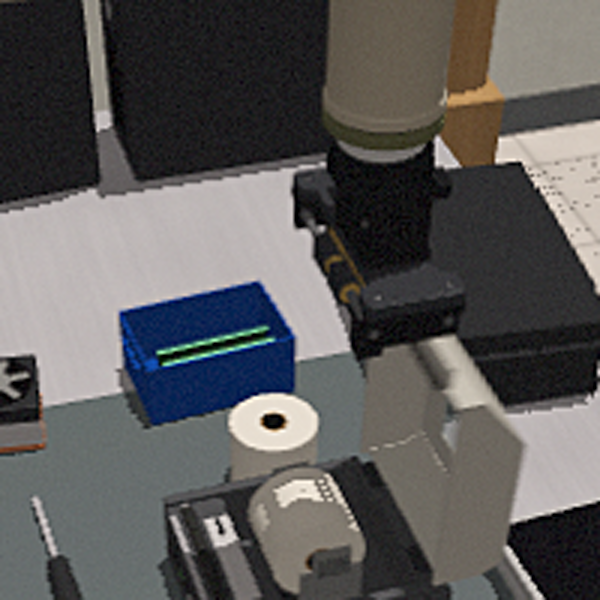

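The lip is past the hinge line (x = 0.709), so the cover is falling open. I'll move back and to the right of the well, then find the pad.

move_arm([
  [-1, 0.6, 0, 0, 0],
  [-1, 0.8, 0, 0, 0],
  [-1, 0.8, -0.4, 0, 0],
  [-1, 0, -0.9, 0, 0],
  [-1, 0, -0.9, 0, 0],
  [-1, 0, -0.9, 0, 0],
  [-1, 0, -0.9, 0, 0],
  [-1, 0, -0.9, 0, 0],
  [-1, 0, -0.9, 0, 0],
  [-1, 0, -0.4, 0, 0],
  [-1, 0, 0, 0, 0],
])

```text
time: 13.52
ee_pos: [0.6014, -0.0624, 0.2671]
eef_rot: [0.001, 1.0, -0.0, 0.0]
ft_force: [0.5, -0.0, 0.2]
width: 0.0006
```

```bash
python3 - <<'E'
from h import *
S("side","side12",(200,0,400,200))
for l in("cover_lip","guide_pad","label_roll","cover_hinge"):W("side",l)
S("top","top12",(170,100,340,260))
for l in("cover_lip","guide_pad","label_roll","cover_hinge"):W("top",l)
print(r.read_state()["time"],r.read_state()["ee_pos"])
E
```

```text
side cover_lip tip_of [(0.95, [0.7448, 0.1087, 0.3095])]
side guide_pad tip_of [(0.8, [0.6238, 0.046, 0.1016]), (0.67, [0.3875, 0.2049, 0.0067])]
side label_roll tip_of [(0.86, [0.6261, 0.1224, 0.0704]), (0.36, [0.6063, 0.0985, 0.0014])]
side cover_hinge tip_of [(0.91, [0.7099, 0.104, 0.0895])]
top cover_lip tip_of [(0.9, [0.7405, 0.1037, 0.3053])]
top guide_pad tip_of [(0.51, [0.6229, 0.0415, 0.0997])]
top label_roll tip_of [(0.96, [0.6233, 0.1236, 0.0696]), (0.42, [0.3731, 0.4368, -0.0002])]
top cover_hinge tip_of [(0.67, [0.7014, 0.0968, 0.0818])]
14.0167 [ 0.6022112  -0.05915289  0.26669886]
```

View pics/side12.png

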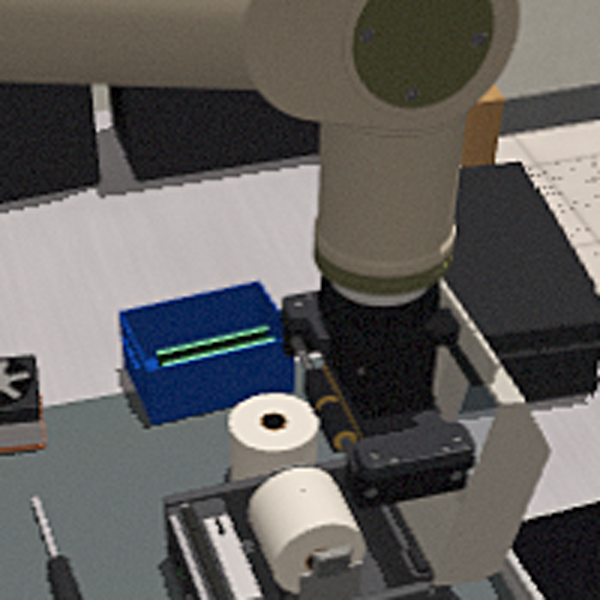

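View pics/top12.png

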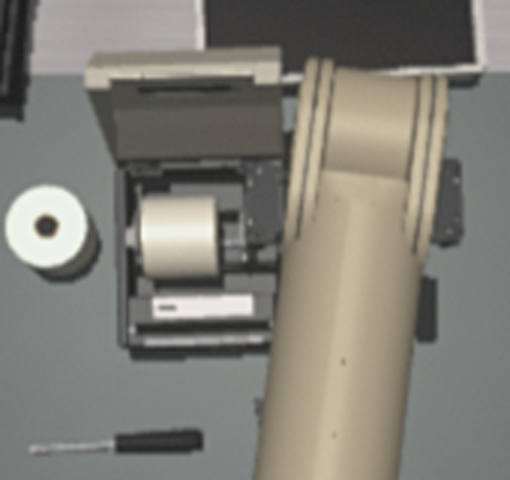

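Both cameras show the cover open on its stop. The lip is at (0.742, 0.106, 0.307), which is 1.75 rad. The pad is at about (0.623, 0.044, 0.100), so guide travel is about 0.022, and the snug position should be near y = 0.076. I'll lower the fingertip to the right of the pad.

move_arm([
  [-1, -0.4, 0.8, 0, 0],
  [-1, -0.4, 0.8, 0.4, 0],
  [-1, 0, 0.8, 0.8, 0],
  [-1, 0, 0.6, 0.8, 0],
  [-1, 0, 0, 0.9, 0],
  [-1, 0, 0, 0.9, 0],
  [-1, 0, 0, 0.9, 0],
  [-1, 0, 0, 0.5, 0],
  [-1, 0, 0, 0, 0],
])

```text
time: 14.77
ee_pos: [0.6204, 0.0155, 0.1339]
eef_rot: [-0.001, 1.0, -0.0, -0.002]
ft_force: [-0.9, -0.2, 0.9]
width: 0.0005
```

```bash
python3 - <<'E'
from h import *
S("side","side13",(220,50,400,230))
for l in("cover_lip","guide_pad"):W("side",l)
S("top","top13",(170,100,340,260))
print(r.read_state()["time"],r.read_state()["ee_pos"])
E
```

```text
side cover_lip tip_of [(0.77, [0.743, 0.1029, 0.306])]
side guide_pad tip_of [(0.82, [0.6247, 0.0449, 0.1023]), (0.62, [0.5807, -0.0716, 0.0014])]
14.9667 [0.62295982 0.01528616 0.13842564]
```

View pics/side13.png

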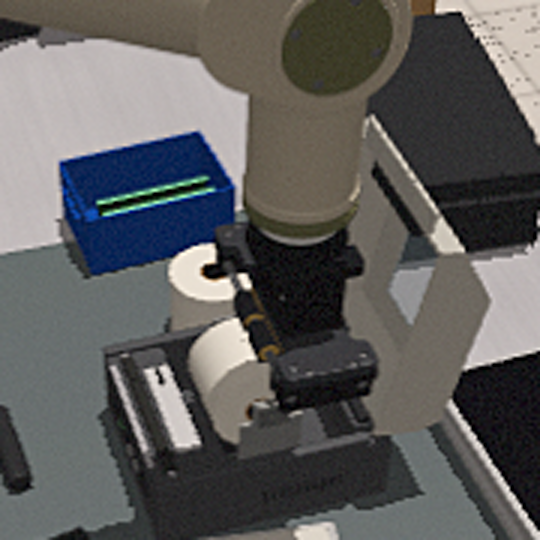

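View pics/top13.png

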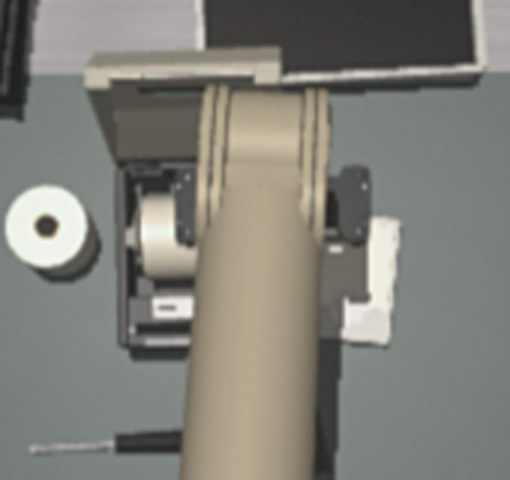

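move_arm([
  [-1, 0, 0, 0.6, 0],
  [-1, 0, 0, 0.6, 0],
  [-1, 0, 0, 0.6, 0],
  [-1, 0, 0, 0.4, 0],
  [-1, 0, 0, 0, 0],
  [-1, 0, 0, 0, 0],
])

```text
time: 15.47
ee_pos: [0.6223, 0.0153, 0.0824]
eef_rot: [-0.001, 1.0, 0.0, 0.0]
ft_force: [1.2, 0.2, -0.1]
width: 0.0003
```

move_arm([
  [-1, 0, 0, 0.2, 0],
  [-1, 0, 0, 0.1, 0],
  [-1, 0, 0, 0, 0],
])

```text
time: 15.72
ee_pos: [0.6221, 0.0154, 0.0743]
eef_rot: [-0.001, 1.0, 0.0, 0.0]
ft_force: [0.9, 0.6, -0.3]
width: 0.0006
```

move_arm([
  [-1, 0, 0.2, 0, 0],
  [-1, 0, 0.2, 0, 0],
  [-1, 0, 0, 0, 0],
])

```text
time: 15.97
ee_pos: [0.6222, 0.0273, 0.0745]
eef_rot: [-0.002, 1.0, 0.0, 0.0]
ft_force: [-0.1, 0.9, -0.2]
width: 0.0008
```

move_arm([
  [-1, 0, 0.1, 0, 0],
  [-1, 0, 0.1, 0, 0],
  [-1, 0, 0, 0, 0],
])

```text
time: 16.22
ee_pos: [0.622, 0.0312, 0.0743]
eef_rot: [-0.001, 1.0, 0.0, 0.0]
ft_force: [-0.5, -0.2, 0.3]
width: 0.0004
```

move_arm([
  [-1, 0, 0.1, 0, 0],
  [-1, 0, 0.1, 0, 0],
  [-1, 0, 0, 0, 0],
])

```text
time: 16.47
ee_pos: [0.622, 0.0357, 0.0743]
eef_rot: [-0.001, 1.0, 0.0, -0.0]
ft_force: [0.4, -0.2, -0.6]
width: 0.0003
```

```bash
python3 - <<'E'
from h import *
S("side","side14",(240,100,380,220))
for l in("guide_pad","label_roll"):W("side",l)
S("top","top14",(190,130,290,230))
for l in("guide_pad","label_roll"):W("top",l)
print(r.read_state()["time"],r.read_state()["ee_pos"],r.read_state()["ft_force"])
E
```

```text
side guide_pad tip_of [(0.42, [0.6238, 0.0469, 0.1024])]
side label_roll tip_of [(0.82, [0.6258, 0.1199, 0.0689])]
top guide_pad tip_of []
top label_roll tip_of [(0.5, [0.6237, 0.1224, 0.0707])]
16.7667 [0.62198798 0.03528953 0.07425897] [-0.45590121  0.88511706 -0.79835823]
```

View pics/side14.png

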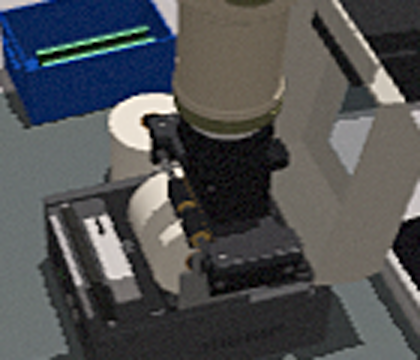

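move_arm([
  [-1, 0, 0.1, 0, 0],
  [-1, 0, 0.1, 0, 0],
  [-1, 0, 0, 0, 0],
])

```text
time: 17.02
ee_pos: [0.6219, 0.0409, 0.0742]
eef_rot: [-0.001, 1.0, 0.0, -0.0]
ft_force: [-0.0, -0.9, 0.5]
width: 0.0004
```

move_arm([
  [-1, 0, 0.1, 0, 0],
  [-1, 0, 0.1, 0, 0],
  [-1, 0, 0, 0, 0],
])

```text
time: 17.27
ee_pos: [0.6219, 0.0461, 0.0742]
eef_rot: [-0.001, 1.0, 0.0, -0.0]
ft_force: [-0.2, -0.6, -0.3]
width: 0.0003
```

```bash
python3 - <<'E'
from h import *
F=[]
b=r.camera("side")[:,:,::-1][150:220,270:360]
cv2.imwrite("pics/e.png",cv2.convertScaleAbs(cv2.resize(b,None,fx=7,fy=7,interpolation=cv2.INTER_CUBIC),alpha=1.8,beta=15))
for l in("guide_pad","guide"):W("side",l);F.append(r.read_state()["ft_force"])
W("side","guide","boxes_of");F.append(r.read_state()["ft_force"])
W("side","guide_pad","boxes_of");F.append(r.read_state()["ft_force"])
print(np.round(F,2))
E
```

```text
side guide_pad tip_of [(0.71, [0.6233, 0.0598, 0.1029])]Traceback (most recent call last):
  File "<stdin>", line 5, in <module>
  File "h.py", line 5, in W
    print(c,l,f,[(round(x["confidence"],2),np.round(R.T@(np.array(x["position"])-t),4).tolist()) for x in getattr(r,f)(c,l)[:n]])
                                                                                                          ~~~~~~~~~~~~^^^^^
ValueError: it knows: cover_hinge, cover_lip, guide_pad, hard_drive, heatsink, label_roll, parts_bin, power_supply, printer, screwdriver, spare_roll, ssd
```

View pics/e.png

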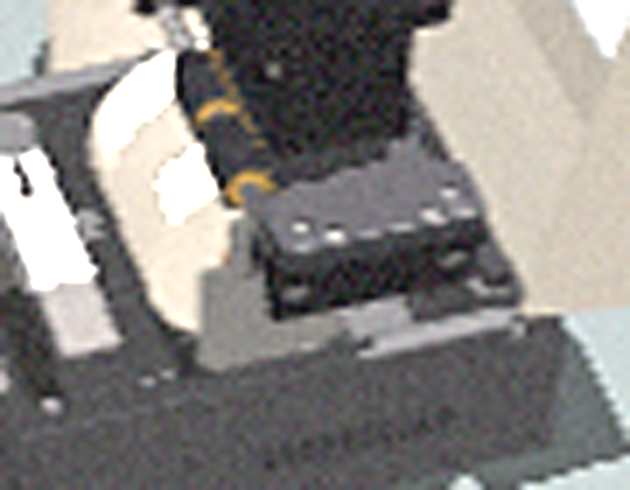

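The pad estimate moved from y = 0.046 to 0.060 and keeps pace with the fingertip, so the guide is sliding. I'll continue and watch for the roll and then the solid stop.

move_arm([
  [-1, 0, 0.1, 0, 0],
  [-1, 0, 0.1, 0, 0],
  [-1, 0, 0, 0, 0],
])

```text
time: 17.62
ee_pos: [0.622, 0.051, 0.0743]
eef_rot: [-0.001, 1.0, 0.0, 0.0]
ft_force: [-0.1, -0.4, 0.2]
width: 0.0007
```

move_arm([
  [-1, 0, 0.1, 0, 0],
  [-1, 0, 0.1, 0, 0],
])

```text
time: 17.78
ee_pos: [0.6219, 0.0553, 0.0743]
eef_rot: [-0.001, 1.0, -0.0, -0.0]
ft_force: [0.1, -1.3, 0.4]
width: 0.0008
```

move_arm([
  [-1, 0, 0.1, 0, 0],
  [-1, 0, 0, 0, 0],
])

```text
time: 17.95
ee_pos: [0.6219, 0.0588, 0.0742]
eef_rot: [-0.001, 1.0, 0.0, -0.0]
ft_force: [-0.1, -0.8, -0.8]
width: 0.0006
```

move_arm([
  [-1, 0, 0.1, 0, 0],
  [-1, 0, 0, 0, 0],
])

```text
time: 18.12
ee_pos: [0.6219, 0.0609, 0.0742]
eef_rot: [-0.001, 1.0, 0.0, -0.0]
ft_force: [-0.9, 0.0, -0.3]
width: 0.0002
```

move_arm([
  [-1, 0, 0.1, 0, 0],
  [-1, 0, 0, 0, 0],
])

```text
time: 18.28
ee_pos: [0.6219, 0.0628, 0.0743]
eef_rot: [-0.001, 1.0, -0.0, -0.0]
ft_force: [-0.7, -1.2, -0.5]
width: 0.0005
```

```bash
python3 - <<'E'
from h import *
b=r.camera("side")[:,:,::-1][150:220,270:360]
cv2.imwrite("pics/f.png",cv2.convertScaleAbs(cv2.resize(b,None,fx=7,fy=7,interpolation=cv2.INTER_CUBIC),alpha=1.8,beta=15))
for l in("guide_pad","label_roll"):W("side",l);print(r.read_state()["ft_force"])
E
```

```text
side guide_pad tip_of [(0.75, [0.6239, 0.0744, 0.1004]), (0.63, [0.6114, 0.4577, 0.0021])]
[-0.19580644 -1.6665174   0.69280188]
side label_roll tip_of [(0.91, [0.6274, 0.1193, 0.0737])]
[-0.19296283 -0.72813978  0.27193494]
```

View pics/f.png

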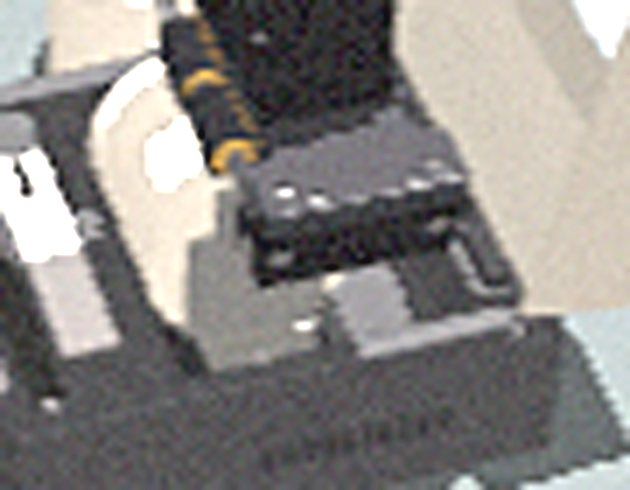

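move_arm([
  [-1, 0, 0.1, 0, 0],
  [-1, 0, 0, 0, 0],
])

```text
time: 18.6
ee_pos: [0.6219, 0.0646, 0.0743]
eef_rot: [-0.001, 1.0, -0.0, -0.0]
ft_force: [-1.6, -5.7, 1.4]
width: 0.0005
```

move_arm([
  [-1, 0, 0.1, 0, 0],
  [-1, 0, 0, 0, 0],
])

```text
time: 18.77
ee_pos: [0.6218, 0.0672, 0.0743]
eef_rot: [-0.001, 1.0, -0.0, -0.0]
ft_force: [-0.8, -5.2, 0.6]
width: 0.0004
```

move_arm([
  [-1, 0, 0.1, 0, 0],
  [-1, 0, 0, 0, 0],
])

```text
time: 18.93
ee_pos: [0.6218, 0.0674, 0.0742]
eef_rot: [0.0, 1.0, -0.002, -0.0]
ft_force: [-2.0, -9.8, 2.0]
width: 0.0004
```

move_arm([
  [-1, 0, 0.1, 0, 0],
  [-1, 0, 0, 0, 0],
  [-1, 0, 0, 0, 0],
])

```text
time: 19.18
ee_pos: [0.6218, 0.0674, 0.0743]
eef_rot: [0.001, 1.0, -0.003, -0.0]
ft_force: [-1.9, -15.0, 1.9]
width: 0.0006
```

```bash
python3 - <<'E'
from h import *
for l in("guide_pad","label_roll","cover_lip"):W("side",l);print(r.read_state()["ft_force"],r.read_state()["ee_pos"])
E
```

```text
side guide_pad tip_of [(0.75, [0.6239, 0.0744, 0.1004]), (0.63, [0.6114, 0.4577, 0.0021])]
[ -2.45620148 -15.59364513   1.88288523] [0.62178749 0.06745531 0.07426802]
side label_roll tip_of [(0.91, [0.6274, 0.1193, 0.0737])]
[ -1.74685359 -15.11433358   1.11345953] [0.62177621 0.06743349 0.07425802]
side cover_lip tip_of [(0.82, [0.7441, 0.1006, 0.306])]
[ -2.17312063 -15.89865361   2.09937539] [0.6217829  0.06746068 0.07425289]
```

It's a solid stop: y stays at 0.0674 while the force rises from 10 to 15 N. I'll back off sideways, rise, and look again.

move_arm([
  [-1, 0, -0.4, 0, 0],
  [-1, 0, -0.5, 0, 0],
  [-1, 0, -0.5, -0.4, 0],
  [-1, 0, 0, -0.9, 0],
  [-1, 0, 0, -0.9, 0],
  [-1, 0, 0, -0.9, 0],
  [-1, 0, -0.5, -0.9, 0],
  [-1, 0.3, -0.9, -0.9, 0],
  [-1, 0.5, -0.9, -0.3, 0],
  [-1, 0.5, -0.9, 0, 0],
  [-1, 0.5, -0.9, 0, 0],
  [-1, 0.5, -0.9, 0, 0],
])

```text
time: 20.33
ee_pos: [0.5642, -0.0888, 0.2055]
eef_rot: [-0.001, 1.0, 0.0, 0.001]
ft_force: [1.1, 0.1, 0.7]
width: 0.0005
```

move_arm([
  [-1, 0.5, -0.9, 0, 0],
  [-1, 0.5, -0.9, 0, 0],
  [-1, 0.5, -0.9, 0, 0],
  [-1, 0.5, -0.9, 0, 0],
  [-1, 0, 0, 0, 0],
  [-1, 0, 0, 0, 0],
])

```text
time: 20.83
ee_pos: [0.5143, -0.1792, 0.2053]
eef_rot: [0.001, 1.0, 0.0, 0.001]
ft_force: [0.4, 0.8, 0.2]
width: 0.0005
```

```bash
python3 - <<'E'
from h import *
S("side","side20",(200,60,400,240))
S("top","top20",(170,100,340,260))
S("side","side20f")
for c in("side","top"):
  for l in("guide_pad","label_roll","cover_lip","cover_hinge","printer","spare_roll","hard_drive","ssd","screwdriver"):W(c,l,n=1)
s=r.read_state();print(s["time"],s["ee_pos"],s["ft_force"])
E
```

```text
side guide_pad tip_of []
side label_roll tip_of []
side cover_lip tip_of [(0.9, [0.7424, 0.1017, 0.3071])]
side cover_hinge tip_of [(0.88, [0.71, 0.1019, 0.0908])]
side printer tip_of []
side spare_roll tip_of []
side hard_drive tip_of [(0.96, [0.5803, -0.0752, 0.0019])]
side ssd tip_of [(0.81, [0.4034, -0.0025, -0.002])]
side screwdriver tip_of [(0.83, [0.3851, 0.2063, 0.0025])]
top guide_pad tip_of [(0.54, [0.6256, 0.0762, 0.1])]
top label_roll tip_of []
top cover_lip tip_of [(0.95, [0.7402, 0.1021, 0.3084])]
top cover_hinge tip_of [(0.68, [0.6988, 0.1008, 0.0819])]
top printer tip_of [(0.59, [0.6029, 0.1006, -0.001])]
top spare_roll tip_of [(0.65, [0.6334, 0.2728, -0.0])]
top hard_drive tip_of []
top ssd tip_of [(0.73, [0.3955, 0.0037, -0.0062])]
top screwdriver tip_of [(0.6, [0.3897, 0.2018, 0.0])]
21.8833 [ 0.51493386 -0.17739139  0.20428273] [ 0.37952102  0.31825046 -0.12932835]
```

View pics/side20.png

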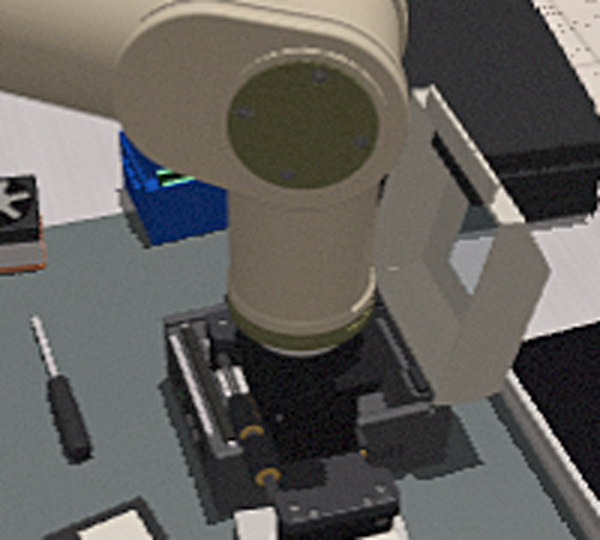

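View pics/top20.png

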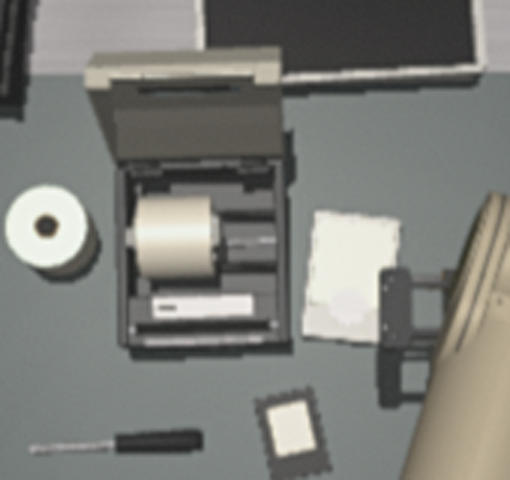

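The top view shows the roll lying in the well between the fixed guide (about x = 132 px) and the sliding guide (about x = 217 px), with no gap. The pad is at y = 0.0762 against 0.076 expected. The cover is on its stop and the robot is clear of everything.

```bash
python3 - <<'E'
from h import *
print(r.close_job())
E
```

```text
the job is handed in; nothing more can be done
None
```

The cover is open and resting on its stop, and the label roll is held snug between the guides. I handed the job in at about 22 s of the 59 s allowed. No verdict is reported.

**Cover:** I pressed the closed fingertips against the lip's front edge and lifted it by friction, then pushed it round until it went over by itself. Both cameras put the lip at about (0.741, 0.102, 0.308), which is 1.75 rad.

**Guide:** I pushed the pad about 32 mm. It took about 5 N once it met the roll, then stopped solid: the position held while the force rose from 10 to 15 N. After I backed off, the top camera put the pad at y = 0.076, the value expected for snug. The top picture shows the roll lying in its well with no gap.

**Other things:**
- **Spare roll, hard drive, SSD and screwdriver:** these measured within about 4 mm of where they started, which is within the networks' error.
- **Parts bin, power supply and heatsink:** I did not measure these again at the end.

**Checks that failed or disagreed:**
- **First approach:** it missed the lip because the fingertips seem to end about 20 mm above the reported TCP. The fingers passed over the lip and brushed the sloped front at about 4 N, and I corrected by going in lower.
- **Side camera:** in the last picture the arm hid the pad and the roll from it, so the final guide check rests on the top camera and the force readings.
- **Hinge position:** the side network put it about 10 mm further back than the top one, and I used the top value.

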